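Shut the hub case on the bicycle-parts stall

TASK

Pack up the small grey case that holds the silver wheel hubs: take its open lid by the red bar, swing it up over the top and lower it gently until it is fully shut, without letting it drop, then let go. Leave the lid of the other case, the one with the black brake levers, standing open.

Things in the scene. Friction and masses are not known exactly. Their poses are not given: they have to be found in the camera images.
- hub_lid (a joint): Lid of the fixed grey case with two silver wheel hubs (yellow card on one end; 125 x 180 mm, rim 55 mm above the table). 0 = shut, pi/2 = upright, 1.8 to 2.1 = leaning back open, 2.1 = open stop; grows as a positive turn about the hinge point's y. Plate 125 x 180 x 5 mm, 0.26 kg. A friction hinge holds it only within about 30 degrees of upright; lower down it falls shut if let go.
- hub_bar (a point): Centre of the red round bar on that lid: 10 mm thick, 110 mm long, parallel to the hinge, 62 mm beyond the lid's free edge in its plane, on two thin arms at its ends. The gap between bar and lid is open: fingers can straddle the bar from above at any lid angle and it can turn in them. Axes move with the lid: x from bar to hinge, y along the bar, z out of the lid's outer face (up when shut).
- hub_hinge (a point): Point on that lid's level hinge axis (its y), at mid length, 55 mm above the table. It turns with the lid: in its own axes the bar's centre is at (-187, 0, +3) mm. When shut, x is level and the lid lies on the -x side.
- lever_lid (a joint): Lid of the other case, built the same, with three black brake levers inside and a blue card; 0 = shut, pi/2 = upright, 1.8 to 2.1 = open. It stands about 0.5 m left or right of the hub case. Loose stock (yellow carton, flat blue box, silver handlebar stem) lies beyond the cases as seen from the robot.

How it is judged:
On the way:
1. the hub case's lid has been swung up past upright, to the shutting side (value of joint hub_lid between 0.3 and 1.45 rad), for 0.1 s.
At the end, for the whole second after the job is handed in: The hub case's lid is shut (within 0.06 rad, about 11 mm at the bar), released and at rest, and the lever case's lid still stands open (above 1.65 rad) (value of joint hub_lid below 0.06 rad and velocity of joint hub_lid between -0.1 and 0.1 rad/s and value of joint lever_lid above 1.65 rad); the robot touches nothing.
It fails at once if the hub case's lid is dropped or slammed: it moves shut faster than 1.5 rad/s (about 0.28 m/s at the bar) in the last 0.3 rad (value of joint hub_lid below 0.3 rad and velocity of joint hub_lid below -1.5 rad/s).
It fails at once if the lever case's lid is swung up off its open position (below 1.65 rad) (value of joint lever_lid below 1.65 rad).
It also fails if it takes over 42 s, if anything falls off the work surface, if the arm or the gripper's body presses on something with over 40 N, if the wrist force passes 120 N, or if a joint passes its speed limit or range.

ROBOT

A 7-joint arm with a two-finger parallel gripper is mounted at the origin on the work surface. World frame = base frame: x ahead of the robot, y to its left, z up, the work surface at z = 0. Lengths are in m, angles in rad, forces in N, time in s.
With the tool pointing down it reaches from about 0.4 to 0.85 m from the base axis. Payload 10.4 kg.
Tool frame: the origin (TCP) lies at the centre of the arm's flange, where the gripper is bolted on; the fingertips stand 182 mm ahead of it and the grasp point (between the pads) lies 164 mm ahead of it; z points along the fingers, y is the line along which they close (so a half turn about z gives the same grasp; the last joint's range is limited). The gripper opens to 87 mm and grips with 3 to 60 N. Pads are 19 mm wide; open, the fingers measure 117 mm over their backs; the gripper's body (75 mm by 190 mm) begins 51 mm behind the grasp point.
Start: joints at [1.275, 0.332, -0.065, 1.46, 0.022, 1.35, -0.088], TCP at [0.168, -0.602, 0.405] pointing down, gripper open.
Joint ranges: [-2.6, 2.6], [-0.5, 2.12], [-1.47, 1.34], [0.16, 2.42], [-1.27, 4.41], [0.06, 2.06], [-2.6, 2.6]. Speed limits (rad/s): [2.22, 2.22, 2.79, 2.79, 3.14, 3.14, 3.14].

INTERFACE

Orientations are given as a unit quaternion [x, y, z, w].
In Python, from bench import r, eyes, job gives the robot as it stands. The module is installed in compiled form; this text tells all that it offers.
- The arm moves only by the shell command python3 -m inch 'ROWS' [OPENING] [FORCE]. ROWS is JSON, a list of rows, each a list of 6 numbers: the shift along the tool's x, y, z normalised to -1 to 1, where 1 is 4 cm, then the turn, a rotation vector about the tool's x, y, z normalised to -1 to 1, where 1 is 0.12 rad. In form: [[x, y, z, wx, wy, wz], ...]. A call has exactly 5 rows; each row shifts and turns the commanded pose from where the row before left it, along the tool's axes as they then stand; what a row does not reach is not made up. A row lasts 1/12 s, in which the tool goes at most 41.7 mm and 7.16 degrees, less where a joint would pass 70% of its speed; a pose out of reach is approached as far as the arm can. A call with a number of a shift or a turn outside -1 to 1 is refused whole. A call with a gripper value outside its range is refused whole. OPENING is the gripper command: -1 is shut, 1 is fully open, values between are in proportion, set as the call begins (- or left out, the last holds). The fingers move at their own pace and stop on an object; FORCE is the grip in N (left out, the last holds). Time passes only in rows, so rows that do not move let the fingers close, or fill a call up. It gives the time, the measured TCP pose, the force, the opening and the grip force at its end, in the units of the state.
- r.read_state(): the state, without advancing time (a new reading comes with each control period).
- eyes.camera(name): name is "scene" or "top"; returns a dict with "pixels" (420x560x3 uint8, red, green, blue), "fx", "fy", "cx", "cy" (pixels), "D" ([k1, k2, p1, p2, k3] as OpenCV has them; the pictures are not rectified), "extrinsics" (4x4, takes a point from camera to world coordinates). Camera axes: x right, y down, z forward; pixel columns grow to the right and rows downward; lengths in m; the calibration is good to about 2 mm. A picture is of the moment at which its call begins. There is no depth.
- job.close_job(): hands the job in; it is judged then, once.
The state is a dict: "time": time; "joint_positions": joint angles; "joint_vel": joint speeds; "joint_torque": joint torques, N m; "ee_pos": TCP position; "eef_rot": TCP orientation; "ft_force": force on the tool from outside, world axes, zero at the start; "torque": the same for the moment, N m; "width": finger opening in m; "grip_force": force on a finger pad.
Only numpy, scipy, OpenCV 4.12 (cv2) and the standard library are available. Lean on these libraries where they do the work, as an engineer would, in place of code of your own. Each camera call takes 0.05 s, during which the arm holds its last target. There are 200 camera calls.

## Working session

There is one attempt and no reset: what is moved stays moved. The work goes in short steps, Python scripts to look and compute and a shell command to move; the robot and the scene stay as the last step left them, time stands still between calls to the robot, and variables do not carry over. Pictures are saved under pics/ and viewed, at most 10 in all, crops included, and the job is handed in when it is done.

```bash
mkdir -p pics; cat > h.py <<'E'
from bench import r,eyes,job
import numpy as np,cv2
E
python3 - <<'E'
from h import *
import pickle
d={}
for n in("scene","top"):
    c=eyes.camera(n);d[n]=c;cv2.imwrite(f"pics/{n}0.png",c["pixels"][:,:,::-1])
    print(n,c["fx"],c["cx"],c["cy"],np.round(c["extrinsics"],3).tolist(),c["D"])
pickle.dump(d,open("c0.pkl","wb"))
print(r.read_state())
E
```

```text
scene 386.9752888599294 280.3774706998888 208.7073967805535 [[-0.706, 0.475, -0.526, 0.907], [0.709, 0.483, -0.515, 0.368], [0.01, -0.736, -0.677, 0.582], [0.0, 0.0, 0.0, 1.0]] [-0.00055471  0.          0.          0.          0.        ]
top 469.2449187556031 285.02931854190854 209.86033620051603 [[-0.024, -0.993, 0.115, 0.418], [-1.0, 0.024, -0.001, -0.024], [-0.002, -0.115, -0.993, 1.014], [0.0, 0.0, 0.0, 1.0]] [-0.13069562  0.          0.          0.          0.        ]
{'time': 0.1, 'joint_positions': array([ 1.27539681,  0.33276634, -0.06472074,  1.46083972,  0.02161885,
        1.34988725, -0.08849106]), 'joint_vel': array([-0.00168312, -0.00293325,  0.00071904, -0.00330222, -0.00039327,
        0.00018432,  0.00032993]), 'joint_torque': array([ 1.56773731e-03, -6.24542642e+01,  2.46724760e-02, -3.90721393e+01,
       -6.13035215e-02,  3.64562776e-02,  1.04225835e-04]), 'ee_pos': array([ 0.16837678, -0.60177358,  0.40406827]), 'eef_rot': array([ 9.90708283e-01,  1.36002704e-01, -1.14371411e-04, -5.91231453e-04]), 'ft_force': array([-0.06000862,  0.12260923, -0.53830356]), 'torque': array([ 0.02381339, -0.0251827 ,  0.01860106]), 'grip_force': 0.0, 'width': 0.08691055092685197}
```

View pics/scene0.png

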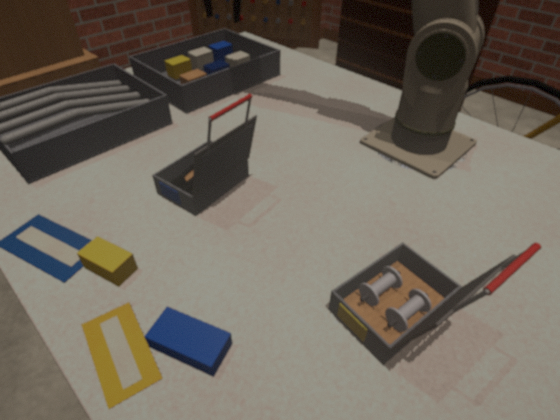

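View pics/top0.png

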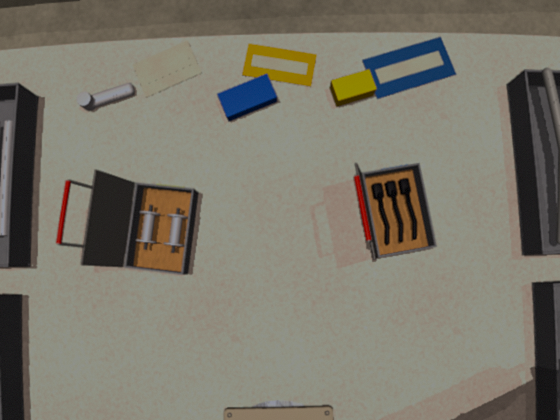

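The top view shows the hub case on the robot's left: box corners are about (137,185), (198,190), (190,273) and (130,268). Its lid leans left, with the red bar running from (67,182) to (60,243). The lever case is on the right with its lid near upright-open. In the scene view the hub bar runs from (490,289) to (538,246).

```bash
cat >> h.py <<'E'
def ray(c,p):
    K=np.array([[c["fx"],0,c["cx"]],[0,c["fy"],c["cy"]],[0,0,1]])
    u=cv2.undistortPoints(np.array([[p]],float),K,np.array(c["D"],float))[0,0]
    E=c["extrinsics"];d=E[:3,:3]@[u[0],u[1],1];return E[:3,3],d/np.linalg.norm(d)
def atz(c,p,z):
    o,d=ray(c,p);return o+d*(z-o[2])/d[2]
def tri(c1,p1,c2,p2):
    (a,u),(b,v)=ray(c1,p1),ray(c2,p2)
    s=np.linalg.lstsq(np.c_[u,-v],b-a,rcond=None)[0];P,Q=a+s[0]*u,b+s[1]*v
    return (P+Q)/2,np.linalg.norm(P-Q)
def redbox(c,roi):
    x0,y0,x1,y1=roi;I=c["pixels"][y0:y1,x0:x1].astype(int)
    m=(I[...,0]>90)&(I[...,0]>2.2*I[...,1])&(I[...,0]>2.2*I[...,2])
    ys,xs=np.nonzero(m);pts=np.c_[xs+x0,ys+y0].astype(float)
    mu=pts.mean(0);w,V=np.linalg.eigh(np.cov(pts.T));t=(pts-mu)@V[:,1]
    return len(pts),mu,mu+V[:,1]*np.percentile(t,1),mu+V[:,1]*np.percentile(t,99)
E
python3 - <<'E'
from h import *
import pickle
d=pickle.load(open("c0.pkl","rb"));S,T=d["scene"],d["top"]
a=redbox(T,(40,150,100,270));b=redbox(S,(440,220,560,310));print(a,b)
for i in(1,2,3):
  for j in(1,2,3):
    if (i==1)==(j==1):
      P,e=tri(T,a[i],S,b[j]);print(i,j,P.round(4),round(e,4))
for p in[(137,185),(198,190),(190,273),(130,268)]:print(p,atz(T,p,.055).round(4))
I=T["pixels"][165:285,50:210,::-1];J=S["pixels"][230:370,320:560,::-1]
I=cv2.resize(I,None,fx=3.3,fy=3.3,interpolation=2);J=cv2.resize(J,(I.shape[1]*0+260,150))
cv2.imwrite("pics/c1.png",I)
E
```

```text
(272, array([ 62.70588235, 211.79779412]), array([ 67.40940519, 181.17191828]), array([ 58.08223377, 241.90358765])) (457, array([512.57111597, 267.03282276]), array([536.87025312, 244.81682924]), array([489.22319399, 288.37914794]))
1 1 [0.5144 0.3602 0.2325] 0.0003
2 2 [0.5517 0.3481 0.2924] 0.0447
2 3 [0.567  0.3529 0.2356] 0.0024
3 2 [0.4619 0.3669 0.2351] 0.0021
3 3 [0.4769 0.3728 0.1669] 0.0537
(137, 185) [0.5891 0.2845 0.055 ]
(198, 190) [0.575  0.1547 0.055 ]
(190, 273) [0.404 0.172 0.055]
(130, 268) [0.416  0.2976 0.055 ]
```

View pics/c1.png

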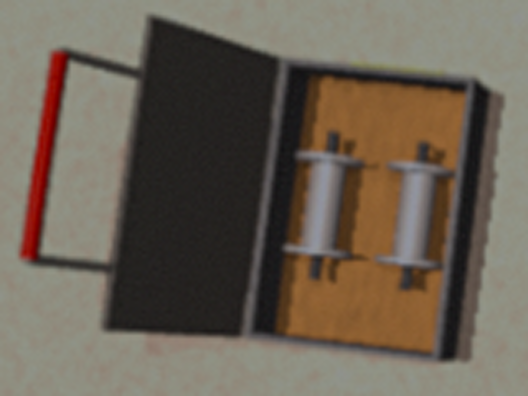

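Bar centre is at (0.514, 0.360, 0.234), bar length measures 106 mm (110 given), case yaw is −0.13 rad, and the hinge is near (0.505, 0.298, 0.055). That gives a bar radius of 190 mm (187 given) and a lid angle of about 1.9 rad, so the measurements agree. Next I rise and turn the tool, then travel across above the lever lid.

```bash
python3 -m inch '[[0,0,-0.6,0,0,0.67],[0,0,-0.6,0,0,0.67],[0,0,-0.6,0,0,0.67],[0,0,-0.6,0,0,0.67],[0,0,-0.6,0,0,0.67]]' 1 15
python3 -m inch '[[0.7,-0.7,0,0,0,0],[0.7,-0.7,0,0,0,0],[0.7,-0.7,0,0,0,0],[0.7,-0.7,0,0,0,0],[0.7,-0.7,0,0,0,0]]'
python3 -m inch '[[0.4,-0.9,0,0,0,0],[0.4,-0.9,0,0,0,0],[0.4,-0.9,0,0,0,0],[0.4,-0.9,0,0,0,0],[0.4,-0.9,0,0,0,0]]'
```

```text
time: 0.52
ee_pos: [0.1683, -0.6017, 0.5256]
eef_rot: [0.998, -0.067, -0.0, -0.0]
ft_force: [1.0, -1.0, -0.6]
width: 0.0873
grip_force: 0.0
time: 0.93
ee_pos: [0.3264, -0.4796, 0.5245]
eef_rot: [0.998, -0.065, -0.0, -0.0]
ft_force: [-0.1, -0.3, -0.2]
width: 0.0865
grip_force: 0.0
time: 1.35
ee_pos: [0.4284, -0.311, 0.5246]
eef_rot: [0.998, -0.065, -0.0, 0.0]
ft_force: [0.6, -0.5, 0.8]
width: 0.0866
grip_force: 0.0
```

```bash
python3 -m inch '[[0,-1,0,0,0,0],[0,-1,0,0,0,0],[0,-1,0,0,0,0],[0,-1,0,0,0,0],[0,-1,0,0,0,0]]'
python3 -m inch '[[0,-1,0,0,0,0],[0,-1,0,0,0,0],[0,-1,0,0,0,0],[0,-1,0,0,0,0],[0,-1,0,0,0,0]]'
python3 -m inch '[[0,-1,0,0,0,0],[0,-1,0,0,0,0],[0,-1,0,0,0,0],[0,-1,0,0,0,0],[0,-1,0,0,0,0]]'
python3 -m inch '[[0,-0.8,0,0,0,0],[0,-0.6,0,0,0,0],[0,-0.5,0,0,0,0],[0,0,0,0,0,0],[0,0,0,0,0,0]]'
python3 - <<'E'
from h import *
for n in("scene","top"):
    c=eyes.camera(n);cv2.imwrite(f"pics/{n}1.png",c["pixels"][:,:,::-1])
E
```

```text
time: 1.77
ee_pos: [0.4533, -0.1125, 0.5245]
eef_rot: [0.998, -0.065, -0.0, 0.0]
ft_force: [1.7, -0.4, 0.1]
width: 0.0866
grip_force: 0.0
time: 2.18
ee_pos: [0.4789, 0.0857, 0.5247]
eef_rot: [0.998, -0.065, 0.0, 0.0]
ft_force: [0.9, 0.1, 0.1]
width: 0.0866
grip_force: 0.0
time: 2.6
ee_pos: [0.5052, 0.2837, 0.5245]
eef_rot: [0.998, -0.065, 0.0, 0.0]
ft_force: [1.4, 0.9, -0.3]
width: 0.0872
grip_force: 0.0
time: 3.02
ee_pos: [0.5146, 0.3585, 0.5239]
eef_rot: [0.998, -0.063, -0.001, 0.0]
ft_force: [0.7, -1.0, -0.3]
width: 0.0869
grip_force: 0.0
```

View pics/scene1.png

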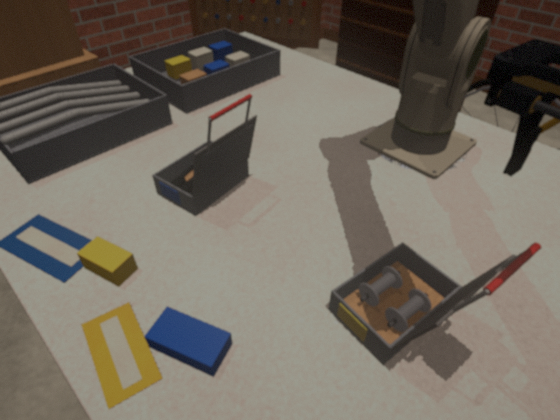

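The gripper sits above the red bar: fingers near (520,150), bar at (512,267), lid still open. I lower onto the bar and close.

```bash
python3 -m inch '[[0,0,0.8,0,0,0],[0,0,0.8,0,0,0],[0,0,0.8,0,0,0],[0,0,0.5,0,0,0],[0,0,0.28,0,0,0]]'
python3 -m inch '[[0,0,0,0,0,0],[0,0,0,0,0,0],[0,0,0,0,0,0],[0,0,0,0,0,0],[0,0,0,0,0,0]]' -1 15
python3 -m inch '[[0,0,0,0,0,0],[0,0,0,0,0,0],[0,0,0,0,0,0],[0,0,0,0,0,0],[0,0,0,0,0,0]]'
python3 - <<'E'
from h import *
for n in("scene","top"):
    c=eyes.camera(n);cv2.imwrite(f"pics/{n}2.png",c["pixels"][:,:,::-1])
E
```

```text
time: 3.53
ee_pos: [0.5152, 0.3553, 0.3949]
eef_rot: [0.998, -0.066, -0.001, 0.001]
ft_force: [1.0, -0.2, 0.0]
width: 0.0871
grip_force: 0.0
time: 3.95
ee_pos: [0.5151, 0.3576, 0.3989]
eef_rot: [0.998, -0.065, 0.001, -0.001]
ft_force: [-0.3, -0.9, 1.0]
width: 0.0615
grip_force: 0.0
time: 4.37
ee_pos: [0.5149, 0.3575, 0.3975]
eef_rot: [0.998, -0.065, 0.0, 0.0]
ft_force: [0.8, -0.2, 0.9]
width: 0.0287
grip_force: 0.0
```

View pics/scene2.png

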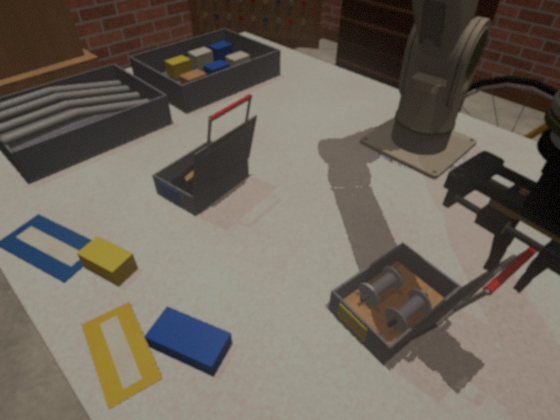

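The two fingers straddle the red bar at about (512,262), with one on each side and still closing. I continue closing.

```bash
python3 -m inch '[[0,0,0,0,0,0],[0,0,0,0,0,0],[0,0,0,0,0,0],[0,0,0,0,0,0],[0,0,0,0,0,0]]'
python3 -m inch '[[0,0,0,0,0,0],[0,0,0,0,0,0],[0,0,0,0,0,0],[0,0,0,0,0,0],[0,0,0,0,0,0]]'
python3 - <<'E'
import numpy as np
n=np.array([.13,.9915]);H=np.array([.505,.298])
def bar(t):
    return -.187*np.cos(t)+.003*np.sin(t), .055+.187*np.sin(t)+.003*np.cos(t)
for t in np.arange(1.9,-.01,-.1):
    a,z=bar(t); a2,z2=bar(t-.1)
    print(round(t,2),"grasp z",round(z,4),"n",round(a,4),"xy",np.round(H+a*n,4),"| rows y %.2f z %.2f"%(-(a2-a)/.04,-(z2-z)/.04))
E
```

```text
time: 4.88
ee_pos: [0.5149, 0.3576, 0.3976]
eef_rot: [0.998, -0.064, 0.0, -0.0]
ft_force: [-0.5, 1.3, 0.7]
width: 0.0091
grip_force: 15.0
time: 5.3
ee_pos: [0.5149, 0.3575, 0.3976]
eef_rot: [0.998, -0.065, 0.0, -0.0]
ft_force: [0.3, 1.5, 1.3]
width: 0.0095
grip_force: 15.0
1.9 grasp z 0.231 n 0.0633 xy [0.5132 0.3608] | rows y 0.45 z -0.14
1.8 grasp z 0.2364 n 0.0454 xy [0.5109 0.343 ] | rows y 0.46 z -0.09
1.7 grasp z 0.2401 n 0.0271 xy [0.5085 0.3248] | rows y 0.47 z -0.04
1.6 grasp z 0.2418 n 0.0085 xy [0.5061 0.3064] | rows y 0.47 z 0.00
1.5 grasp z 0.2417 n -0.0102 xy [0.5037 0.2879] | rows y 0.46 z 0.05
1.4 grasp z 0.2398 n -0.0288 xy [0.5013 0.2694] | rows y 0.46 z 0.10
1.3 grasp z 0.236 n -0.0471 xy [0.4989 0.2513] | rows y 0.45 z 0.14
1.2 grasp z 0.2304 n -0.065 xy [0.4966 0.2336] | rows y 0.43 z 0.18
1.1 grasp z 0.223 n -0.0821 xy [0.4943 0.2165] | rows y 0.41 z 0.23
1.0 grasp z 0.214 n -0.0985 xy [0.4922 0.2003] | rows y 0.38 z 0.27
0.9 grasp z 0.2033 n -0.1139 xy [0.4902 0.1851] | rows y 0.36 z 0.30
0.8 grasp z 0.1912 n -0.1281 xy [0.4883 0.171 ] | rows y 0.32 z 0.34
0.7 grasp z 0.1778 n -0.1411 xy [0.4867 0.1581] | rows y 0.29 z 0.37
0.6 grasp z 0.1631 n -0.1526 xy [0.4852 0.1467] | rows y 0.25 z 0.39
0.5 grasp z 0.1473 n -0.1627 xy [0.4839 0.1367] | rows y 0.21 z 0.42
0.4 grasp z 0.1306 n -0.1711 xy [0.4828 0.1284] | rows y 0.17 z 0.44
0.3 grasp z 0.1131 n -0.1778 xy [0.4819 0.1217] | rows y 0.12 z 0.45
0.2 grasp z 0.0951 n -0.1827 xy [0.4813 0.1169] | rows y 0.08 z 0.46
0.1 grasp z 0.0767 n -0.1858 xy [0.4809 0.1138] | rows y 0.03 z 0.47
-0.0 grasp z 0.058 n -0.187 xy [0.4807 0.1126] | rows y -0.02 z 0.47
```

```bash
python3 -m inch '[[0,0.22,-0.07,0,0,0],[0,0.22,-0.06,0,0,0],[0,0.23,-0.05,0,0,0],[0,0.23,-0.04,0,0,0],[0,0.23,-0.03,0,0,0]]'
python3 - <<'E'
from h import *
s=r.read_state();print(s["ft_force"],s["ee_pos"],s["torque"])
S=eyes.camera("scene");T=eyes.camera("top")
for c,roi in((T,(40,150,200,270)),(S,(380,180,560,330))):
    a=redbox(c,roi);print(a)
E
```

```text
time: 5.72
ee_pos: [0.5088, 0.3115, 0.4076]
eef_rot: [0.998, -0.065, -0.0, 0.0]
ft_force: [0.1, 0.9, -0.5]
width: 0.009
grip_force: 15.0
[ 0.10829791  0.87888952 -0.52863601] [0.50883559 0.3115195  0.407586  ] [0.3595241  0.02111561 0.00907176]
(70, array([ 85.88571429, 225.52857143]), array([ 92.37650339, 182.85800214]), array([ 82.76987607, 246.01215027]))
(85, array([458.81176471, 252.16470588]), array([464.88906319, 247.02146795]), array([453.67027934, 256.51596205]))
```

Forces are small and the pose fits the arc (about 1.63 rad), so I continue over the top.

```bash
python3 -m inch '[[0,0.23,0,0,0,0],[0,0.23,0,0,0,0],[0,0.23,0.02,0,0,0],[0,0.23,0.03,0,0,0],[0,0.23,0.04,0,0,0]]'
python3 -m inch '[[0,0.23,0.05,0,0,0],[0,0.23,0.06,0,0,0],[0,0.23,0.07,0,0,0],[0,0.22,0.08,0,0,0],[0,0.22,0.09,0,0,0]]'
```

```text
time: 6.23
ee_pos: [0.5029, 0.266, 0.4039]
eef_rot: [0.998, -0.065, -0.0, 0.0]
ft_force: [-3.2, 0.1, 1.6]
width: 0.0093
grip_force: 15.0
time: 6.65
ee_pos: [0.4971, 0.2212, 0.3893]
eef_rot: [0.998, -0.065, -0.0, 0.0]
ft_force: [-2.9, 2.0, -1.1]
width: 0.009
grip_force: 15.0
```

```bash
python3 -m inch '[[0,0.21,0.11,0,0,0],[0,0.2,0.12,0,0,0],[0,0.19,0.13,0,0,0],[0,0.19,0.14,0,0,0],[0,0.18,0.15,0,0,0]]'
python3 -m inch '[[0,0.17,0.16,0,0,0],[0,0.16,0.17,0,0,0],[0,0.15,0.18,0,0,0],[0,0.15,0.18,0,0,0],[0,0.14,0.19,0,0,0]]'
```

```text
time: 7.07
ee_pos: [0.4921, 0.1825, 0.3634]
eef_rot: [0.998, -0.065, -0.0, 0.001]
ft_force: [-4.9, -3.2, 4.2]
width: 0.0093
grip_force: 15.0
time: 7.48
ee_pos: [0.488, 0.1508, 0.3279]
eef_rot: [0.998, -0.065, -0.001, 0.002]
ft_force: [-6.3, -7.4, 5.4]
width: 0.0095
grip_force: 15.0
```

```bash
python3 -m inch '[[0,0.14,0.2,0,0,0],[0,0.13,0.2,0,0,0],[0,0.12,0.21,0,0,0],[0,0.11,0.22,0,0,0],[0,0.1,0.22,0,0,0]]'
python3 -m inch '[[0,0.07,0.2,0,0,0],[0,0.06,0.2,0,0,0],[0,0.04,0.2,0,0,0],[0,0.04,0.2,0,0,0],[0,0.03,0.15,0,0,0]]'
```

```text
time: 7.9
ee_pos: [0.4849, 0.1278, 0.2856]
eef_rot: [0.998, -0.065, -0.001, 0.001]
ft_force: [-3.4, -1.7, 1.2]
width: 0.0091
grip_force: 15.0
time: 8.32
ee_pos: [0.4836, 0.1176, 0.2472]
eef_rot: [0.998, -0.065, -0.001, 0.002]
ft_force: [-3.7, -6.3, 1.7]
width: 0.0092
grip_force: 15.0
```

```bash
python3 -m inch '[[0,0.03,0.1,0,0,0],[0,0.02,0.1,0,0,0],[0,0.02,0.1,0,0,0],[0,0.02,0.1,0,0,0],[0,0.02,0.08,0,0,0]]'
python3 -m inch '[[0,0,0.05,0,0,0],[0,0,0.05,0,0,0],[0,0,0.03,0,0,0],[0,0,0,0,0,0],[0,0,0,0,0,0]]'
python3 - <<'E'
from h import *
s=r.read_state();print(s["ft_force"],s["ee_pos"])
S=eyes.camera("scene");I=S["pixels"][150:390,260:560,::-1]
cv2.imwrite("pics/s3.png",cv2.resize(I,None,fx=2,fy=2))
E
```

```text
time: 8.73
ee_pos: [0.4832, 0.1149, 0.2287]
eef_rot: [0.998, -0.065, -0.0, 0.0]
ft_force: [-3.5, -0.5, -0.1]
width: 0.0088
grip_force: 14.9
time: 9.15
ee_pos: [0.4832, 0.1148, 0.2238]
eef_rot: [0.998, -0.065, -0.001, 0.001]
ft_force: [-4.2, -4.7, -1.0]
width: 0.0091
grip_force: 15.0
[-4.18701601 -4.70923288 -1.03858668] [0.48321544 0.11481041 0.22379697]
```

View pics/s3.png

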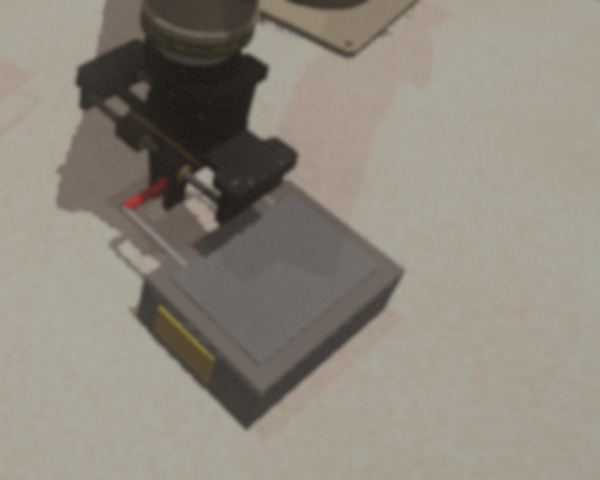

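The lid is down almost on the rim, with the bar at (145,195) in the crop held between the fingers. I press slowly until contact shows in the vertical force.

```bash
python3 -m inch '[[0,0,0.04,0,0,0],[0,0,0.03,0,0,0],[0,0,0.03,0,0,0],[0,0,0,0,0,0],[0,0,0,0,0,0]]'

```

```text
time: 9.62
ee_pos: [0.4832, 0.1147, 0.2198]
eef_rot: [0.998, -0.065, -0.001, 0.001]
ft_force: [-4.7, -4.1, -1.1]
width: 0.0093
grip_force: 15.0
```

```bash
python3 -m inch '[[0,0,0.04,0,0,0],[0,0,0.03,0,0,0],[0,0,0.03,0,0,0],[0,0,0,0,0,0],[0,0,0,0,0,0]]'

```

```text
time: 10.03
ee_pos: [0.4835, 0.1147, 0.2167]
eef_rot: [0.998, -0.065, -0.0, 0.001]
ft_force: [-8.5, -6.9, 11.5]
width: 0.0089
grip_force: 14.2
```

Contact shows: 11.5 N upward, so the lid is shut. I open part way so the fingers stay in the gap, then retreat straight up.

```bash
python3 -m inch '[[0,0,0,0,0,0],[0,0,0,0,0,0],[0,0,0,0,0,0],[0,0,0,0,0,0],[0,0,0,0,0,0]]' 0.1
python3 -m inch '[[0,0,0,0,0,0],[0,0,0,0,0,0],[0,0,0,0,0,0],[0,0,0,0,0,0],[0,0,0,0,0,0]]'
python3 - <<'E'
from h import *
S=eyes.camera("scene");T=eyes.camera("top")
s=r.read_state();print(s["ft_force"],s["ee_pos"],s["width"])
I=S["pixels"][150:390,260:560,::-1]
cv2.imwrite("pics/s4.png",cv2.resize(I,None,fx=2,fy=2))
E
```

```text
time: 10.45
ee_pos: [0.4837, 0.1157, 0.2164]
eef_rot: [0.998, -0.064, 0.0, -0.0]
ft_force: [0.3, -0.3, 0.4]
width: 0.0344
grip_force: 0.0
time: 10.87
ee_pos: [0.4835, 0.1155, 0.2163]
eef_rot: [0.998, -0.065, 0.0, 0.0]
ft_force: [-0.7, 0.1, 0.4]
width: 0.0475
grip_force: 0.0
[-0.00281159 -0.00933543 -0.04331781] [0.4834734  0.11548567 0.21632661] 0.047758353207660406
```

View pics/s4.png

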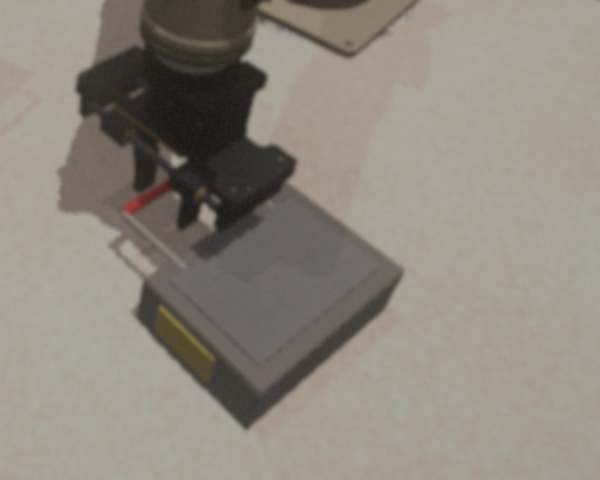

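The lid lies shut on the rim, with the bar at (145,200) free between the open fingers. I rise straight up.

```bash
python3 -m inch '[[0,0,-0.3,0,0,0],[0,0,-0.4,0,0,0],[0,0,-0.6,0,0,0],[0,0,-0.8,0,0,0],[0,0,-0.8,0,0,0]]'
python3 -m inch '[[0,0,-0.8,0,0,0],[0,0,-0.6,0,0,0],[0,0,-0.3,0,0,0],[0,0,0,0,0,0],[0,0,0,0,0,0]]'
python3 -m inch '[[0,0,0,0,0,0],[0,0,0,0,0,0],[0,0,0,0,0,0],[0,0,0,0,0,0],[0,0,0,0,0,0]]'
python3 - <<'E'
from h import *
S=eyes.camera("scene")
cv2.imwrite("pics/s5.png",S["pixels"][:,:,::-1])
E
```

```text
time: 11.38
ee_pos: [0.483, 0.1157, 0.3342]
eef_rot: [0.998, -0.064, -0.0, -0.0]
ft_force: [1.4, -0.2, 0.5]
width: 0.0482
grip_force: 0.0
time: 11.8
ee_pos: [0.4833, 0.1155, 0.4003]
eef_rot: [0.998, -0.065, 0.0, 0.0]
ft_force: [-0.4, -0.4, -0.3]
width: 0.0481
grip_force: 0.0
time: 12.22
ee_pos: [0.4834, 0.1155, 0.3998]
eef_rot: [0.998, -0.065, -0.0, 0.0]
ft_force: [0.1, 0.5, -0.6]
width: 0.0477
grip_force: 0.0
```

View pics/s5.png

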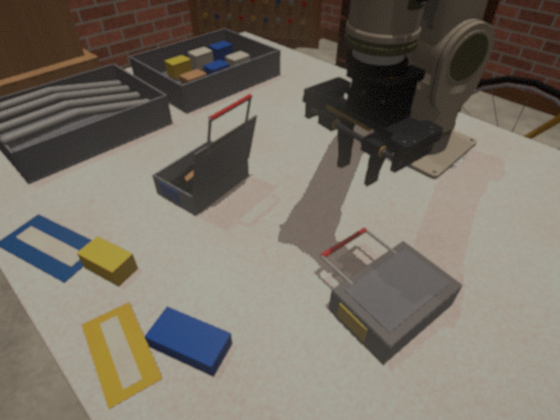

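The hub case is shut with its bar at (345,243), the gripper is clear above it, and the lever lid still stands open at (228,150).

```bash
python3 -c "
from bench import job
print(job.close_job())"
```

```text
the job is handed in; nothing more can be done
None
```

The hub case's lid was swung over and lowered shut under control, then released; the lever case's lid is still open, and the job was handed in at about 12 s (no verdict was returned).

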